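# Stand the strip-test containers in their fitted holders

## Task

Set up the bench for a run on the strip analyser: take the dropper bottle, strip canister, specimen cup and wash bottle that stand on the open bench in front of the equipment, and stand each one in its own anti-tip holder, the one whose well matches its diameter, right down on the floor of the well. Keep them upright on the way so that nothing spills, and leave the petri dish where it lies.

Things in the scene. Friction and masses are not known exactly. Their poses are not given: they have to be found in the camera images.
- dropper_bottle: Loose brown glass dropper bottle, standing, 102 mm tall, 70 g: round body 33 mm across up to 56 mm, shoulder to 70 mm, then a 24 mm collar and a 13 mm black rubber bulb from 77 mm to the top. Easily gripped round the body at 35 to 56 mm. Origin: centre of its underside; z up.
- strip_can: Loose white test-strip canister with a coloured label band, standing, 105 mm tall, 50 g: round body 41 mm across, snap cap 45 mm across from 85 mm to the top. Origin: centre of its underside; z up.
- specimen_cup: Loose squat specimen cup with a yellow screw lid, standing, 61 mm tall, 60 g: body widening from 46 mm at the foot to 52 mm at 48 mm, lid 57 mm across from 48 mm to the top; easily gripped round the lid. Origin: centre of its underside; z up.
- wash_bottle: Loose white squeeze wash bottle, standing, 174 mm tall, about 200 g: round body 60 mm across up to 95 mm, shoulder narrowing to 118 mm, then a ribbed screw cap 30 mm across from 119 to 140 mm, and a nozzle that narrows to the top; easily gripped by the cap. Origin: centre of its underside; z up.
- holder_dropper: Fixed grey plastic anti-tip holder for the dropper bottle (33 mm): round collar on a foot disc 64 mm across. Well bore 38 mm, floor 6 mm and rim 30 mm above the worktop; the top 8 mm flare out to 50 mm (collar 58 mm outside). Origin: on the well's axis at worktop level; z up; yaw does not matter.
- holder_can: Fixed grey plastic anti-tip holder for the strip canister (41 mm body): round collar on a foot disc 72 mm across. Well bore 46.5 mm, floor 6 mm and rim 36 mm above the worktop; the top 8 mm flare out to 58.5 mm (collar 66.5 mm outside). Origin: on the well's axis at worktop level; z up; yaw does not matter.
- holder_cup: Fixed grey plastic anti-tip holder for the specimen cup (body 46 to 52 mm; its lid stays above the rim): round collar on a foot disc 79 mm across. Well bore 53 mm, floor 6 mm and rim 26 mm above the worktop; the top 8 mm flare out to 65 mm (collar 73 mm outside). Origin: on the well's axis at worktop level; z up; yaw does not matter.
- holder_wash: Fixed grey plastic anti-tip holder for the wash bottle (60 mm): round collar on a foot disc 92 mm across. Well bore 66 mm, floor 6 mm and rim 40 mm above the worktop; the top 8 mm flare out to 78 mm (collar 86 mm outside). Origin: on the well's axis at worktop level; z up; yaw does not matter.
- petri_dish: Loose closed petri dish lying flat, 63 mm across and 14 mm high, 40 g, with a culture in it: not part of the job, to be left where it lies. Origin: centre of its underside; z up.

How it is judged:
At the end, for the whole second after the job is handed in: Each of the four containers stands in the holder made for it (axis within 10 mm of the well's axis, underside within 4 mm of the well's floor, upright within 7 degrees), released and at rest (horizontal distance between dropper_bottle and holder_dropper below 0.01 m and z of dropper_bottle in the frame of holder_dropper below 0.01 m and angle between each of dropper_bottle, strip_can, specimen_cup, wash_bottle's own z axis and vertical below 0.12 rad and linear speed of each of dropper_bottle, strip_can, specimen_cup, wash_bottle below 0.02 m/s and contact force between each of dropper_bottle, strip_can, specimen_cup, wash_bottle and the fingers below 0.05 N and horizontal distance between strip_can and holder_can below 0.01 m and z of strip_can in the frame of holder_can below 0.01 m and horizontal distance between specimen_cup and holder_cup below 0.01 m and z of specimen_cup in the frame of holder_cup below 0.01 m and horizontal distance between wash_bottle and holder_wash below 0.01 m and z of wash_bottle in the frame of holder_wash below 0.01 m); the robot touches nothing.
It fails at once if a container is tipped more than about 45 degrees (angle between any of dropper_bottle, strip_can, specimen_cup, wash_bottle's own z axis and vertical above 0.8 rad).
It fails at once if the petri dish is shifted by more than 20 mm (distance of petri_dish from where it was at the start of the episode above 0.02 m).
It also fails if it takes over 131 s, if anything falls off the work surface, if the arm or the gripper's body presses on something with over 40 N, if the wrist force passes 120 N, or if a joint passes its speed limit or range.

## Robot

A 6-joint arm with a two-finger parallel gripper is mounted at the origin on a cart in front of the work surface, level with it; the furniture and walls round the work are solid. World frame = base frame: x ahead of the robot, y to its left, z up, the work surface at z = 0. Lengths are in m, angles in rad, forces in N, time in s.
With the tool pointing down it reaches from about 0.25 to 0.725 m from the base axis. Payload 4 kg.
Tool frame: the origin (TCP) lies on the centre line of the jaws, within the pads' length; the fingertips stand 22 mm ahead of it and the grasp point (between the pads) lies 3 mm ahead of it; z points along the fingers, y is the line along which they close (so a half turn about z gives the same grasp; the last joint's range is limited). The gripper opens to 85 mm and grips with 20 to 120 N. Pads are 22 mm wide; open, the fingers measure 114 mm over their backs; the gripper's body (76 mm by 85 mm) begins 54 mm behind the grasp point. The pads swing forward as they close: fully open they stand 13 mm farther back than shut.
Start: joints at [1.141, 0.241, 0.005, 1.335, 0, 1.571], TCP at [0.208, 0.455, 0.253] pointing down, gripper open.
Joint ranges: [-2.72, 2.72], [-1.05, 1.87], [-1.09, 1.28], [-1.99, 2.15], [-1.42, 1.44], [-3.14, 3.14]. Speed limits (rad/s): [2.79, 2.79, 3.14, 3.14, 3.14, 3.14].

## Interface

Orientations are given as a unit quaternion [x, y, z, w].
In Python, from workcell import bot gives the robot as it stands.
- The arm moves only by the shell command python3 -m inch 'ROWS'. ROWS is JSON, one flat list of numbers, 7 for each row, row after row: the shift along the world's x, y, z in mm, then the turn, a rotation vector about the world's x, y, z in rad, then the opening in per cent of the stroke, from 0 (shut) to 100 (fully open). A call has 1 to 8 rows; each row is the pose to reach, as a shift and turn from the pose commanded when the call began; what a row does not reach only later rows make up. A row lasts 1/12 s, in which the tool goes at most 41.7 mm and 7.16 degrees, less where a joint would pass 70% of its speed; a pose out of reach is approached as far as the arm can. A call with a gripper value outside its range is refused whole. The fingers move at their own pace and stop on an object; the grip force is fixed at half the most. Time passes only in rows, so rows that repeat a pose let the fingers close. It gives the time, the measured TCP pose, the force, the opening and the grip force at its end, in the units of the state.
- bot.get_obs(): the state, without advancing time (a new reading comes with each control period).
- bot.camera(name): name is "scene" or "side" or "wrist"; returns the picture (400x640x3 uint8, blue, green, red); there is no depth.
- bot.camera_info(name): a dict with "intrinsics" (3x3 intrinsics, pixels), "camera_from_world" (4x4, takes a point from world to camera coordinates); the wrist camera has in their place "hand_eye" (4x4, takes a point from camera to tool coordinates, whose origin is the TCP and whose axes are the flange's). Camera axes: x right, y down, z forward; pixel columns grow to the right and rows downward; lengths in m; the calibration is good to about 2 mm. A picture is of the moment at which its call begins: read the wrist's pose just before it. camera_info takes no time and is no camera call.
- bot.job_done(): hands the job in; it is judged then, once.
Trained networks look in the newest picture that a camera, given by its name, has taken for a name from the list of things; names that differ only in an ending like _2 or _b are one class to them, and where a whole thing is asked for, a point or a joint stands for the part that bears it (a point fixed in the world has none). Each returns a list of dicts, best first, with "confidence" (0 to 1); they miss things now and then, are a little off and sometimes report something else, mostly with a low value. They report only what shows in the picture. A call takes as long as a camera call.
- bot.silhouettes(camera, target): "mask" (400x640 bool, what is visible of it) and "uv" ([column, row] in pixels, amid what is visible of it).
- bot.spot_point(camera, target): "uv" ([column, row] in pixels: a listed point, or the origin of a listed thing).
The state is a dict: "clock": time; "joint_pos": joint angles; "joint_vel": joint speeds; "tau": joint torques, N m; "eef_pos": TCP position; "tool_rot": TCP orientation; "ft_force": force on the tool from outside, world axes, zero at the start; "ft_torque": the same for the moment, N m; "grip_width": finger opening in m; "grasp_force": force on a finger pad.
Only numpy, scipy, OpenCV 4.12 (cv2) and the standard library are available. Lean on these libraries where they do the work, as an engineer would, in place of code of your own. Each camera call takes 0.05 s, during which the arm holds its last target. There are 200 camera calls.

## Working session

There is one attempt and no reset: what is moved stays moved. The work goes in short steps, Python scripts to look and compute and a shell command to move; the robot and the scene stay as the last step left them, time stands still between calls to the robot, and variables do not carry over. Pictures are saved under pics/ and viewed, at most 14 in all, crops included, and the job is handed in when it is done.

```bash
ls; mkdir -p pics; cat > h.py <<'E'
from workcell import bot
import numpy as np, cv2
N=['dropper_bottle','strip_can','specimen_cup','wash_bottle','holder_dropper','holder_can','holder_cup','holder_wash','petri_dish']
def ray(cam,uv):
    i=bot.camera_info(cam);K=np.array(i['intrinsics']);T=np.linalg.inv(np.array(i['camera_from_world']))
    d=T[:3,:3]@np.linalg.solve(K,[uv[0],uv[1],1]);return T[:3,3],d
def onz(cam,uv,z):
    o,d=ray(cam,uv);return o+d*(z-o[2])/d[2]
E
python3 - <<'E'
from h import *
o=bot.get_obs();print({k:np.round(v,3) for k,v in o.items()})
for c in ['scene','side']:
    cv2.imwrite(f'pics/{c}0.png',bot.camera(c))
    print(c,np.round(np.linalg.inv(bot.camera_info(c)['camera_from_world'])[:3,3],3))
    for n in N:
        for r in bot.spot_point(c,n)[:2]: print(c,n,round(r['confidence'],2),np.round(r['uv']),np.round(onz(c,r['uv'],0),3)[:2])
print(bot.camera_info('wrist'))
E
```

```text
pics
{'clock': np.float64(0.0), 'joint_pos': array([ 1.141,  0.241,  0.004,  1.335, -0.   ,  1.571]), 'joint_vel': array([-0.   ,  0.002, -0.001,  0.   , -0.   , -0.   ]), 'tau': array([ 1.0000e-03, -3.7231e+01,  2.5241e+01,  1.7000e-02,  0.0000e+00,
       -0.0000e+00]), 'eef_pos': array([0.208, 0.454, 0.252]), 'tool_rot': array([ 0.213,  0.977, -0.001, -0.   ]), 'ft_force': array([-0.617,  0.038,  0.054]), 'ft_torque': array([ 0.021, -0.037, -0.027]), 'grasp_force': np.float64(0.0), 'grip_width': np.float64(0.086)}
scene [ 0.046 -0.738  0.504]
scene strip_can 0.58 [366. 237.] [ 0.561 -0.156]
scene specimen_cup 0.93 [327. 180.] [0.678 0.17 ]
scene wash_bottle 0.74 [426. 281.] [ 0.555 -0.351]
scene wash_bottle 0.21 [275. 212.] [0.444 0.086]
scene holder_dropper 0.77 [368. 237.] [ 0.567 -0.158]
scene holder_dropper 0.45 [275. 213.] [0.443 0.082]
scene holder_can 0.82 [284. 170.] [0.608 0.329]
scene holder_cup 0.59 [309. 241.] [ 0.442 -0.091]
scene holder_wash 0.56 [359. 283.] [ 0.442 -0.276]
scene petri_dish 0.69 [250. 190.] [0.448 0.253]
side [0.209 1.392 0.601]
side dropper_bottle 0
[... 388 characters left out ...]
p 0.35 [324. 247.] [0.464 0.238]
side holder_wash 0.85 [358. 184.] [ 0.452 -0.295]
side petri_dish 0.63 [326. 250.] [0.455 0.252]
side petri_dish 0.35 [286. 209.] [0.64  0.003]
{'intrinsics': array([[276.36834727,   0.        , 315.58363407],
       [  0.        , 276.36834727, 199.24384612],
       [  0.        ,   0.        ,   1.        ]]), 'hand_eye': array([[ 1.52244800e-04, -9.55446689e-01, -2.95163687e-01,
         7.36521732e-02],
       [ 9.99999967e-01,  8.37268513e-05,  2.44773513e-04,
         1.19427819e-04],
       [-2.09154916e-04, -2.95163714e-01,  9.55446669e-01,
        -1.20318297e-01],
       [ 0.00000000e+00,  0.00000000e+00,  0.00000000e+00,
         1.00000000e+00]])}
```

```bash
python3 - <<'E'
import cv2
a=cv2.imread('pics/scene0.png');b=cv2.imread('pics/side0.png')
cv2.imwrite('pics/s1.png',cv2.resize(a[110:330,190:510],None,fx=2.5,fy=2.5,interpolation=2))
cv2.imwrite('pics/s2.png',cv2.resize(b[120:300,200:440],None,fx=3.3,fy=3.3,interpolation=2))
E
```

```text
(no output)
```

View pics/s1.png

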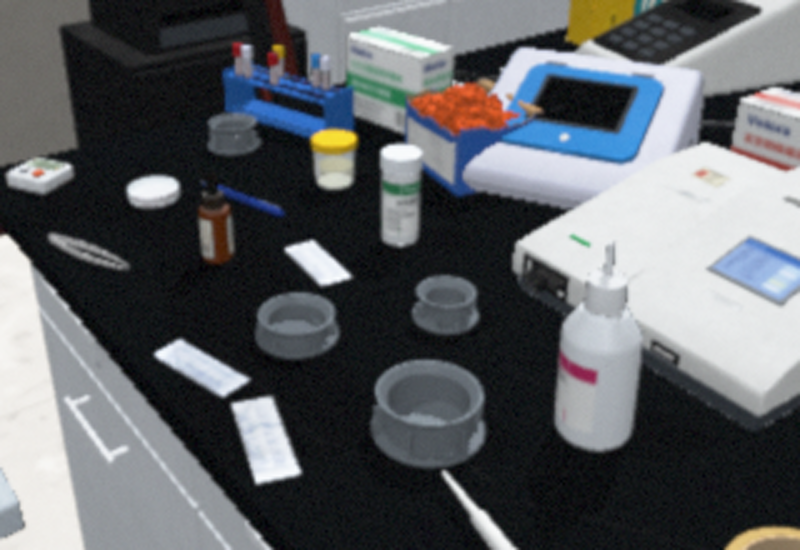

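View pics/s2.png

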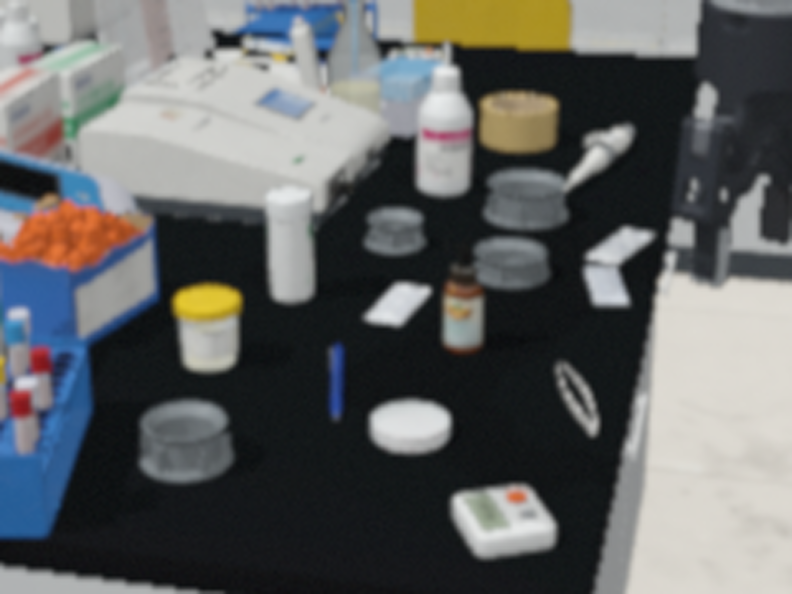

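The scene crop shows the four holders at full-image pixels of about (283,163), (309,240), (368,232) and (361,275). The bottles are at (276,203) for the dropper, (350,190) for the can, (323,174) for the cup and (429,265) for the wash bottle. The detectors confused the dropper bottle with other things in the scene view. I'll fit body-of-revolution silhouettes to get positions and to check the holder sizes.

```bash
cat >> h.py <<'E'
from scipy.optimize import least_squares
P={'dropper_bottle':[(0,16.5),(56,16.5),(70,12),(77,12),(77,6.5),(102,6.5)],'strip_can':[(0,20.5),(85,20.5),(85,22.5),(105,22.5)],
'specimen_cup':[(0,23),(48,26),(48,28.5),(61,28.5)],'wash_bottle':[(0,30),(95,30),(118,15),(140,15),(174,3)],
'holder_dropper':[(0,32),(4,32),(22,29),(30,29)],'holder_can':[(0,36),(4,36),(28,33.25),(36,33.25)],'holder_cup':[(0,39.5),(4,39.5),(18,36.5),(26,36.5)],
'holder_wash':[(0,46),(4,46),(32,43),(40,43)],'petri_dish':[(0,31.5),(14,31.5)]}
th=np.linspace(0,2*np.pi,40)
def TK(c):
    i=bot.camera_info(c);K=np.array(i['intrinsics'])
    if 'camera_from_world' in i: return np.array(i['camera_from_world']),K
    from scipy.spatial.transform import Rotation as R
    o=bot.get_obs();W=np.eye(4);W[:3,:3]=R.from_quat(o['tool_rot']).as_matrix();W[:3,3]=o['eef_pos']
    return np.linalg.inv(W@np.array(i['hand_eye'])),K
def render(T,K,n,x,y,z0=0,s=4):
    img=np.zeros((400*s,640*s),np.uint8);p=P[n]
    for (a,ra),(b,rb) in zip(p,p[1:]):
        if a==b: continue
        X=np.array([[x+r*np.cos(t)/1e3,y+r*np.sin(t)/1e3,z0+h/1e3] for h,r in((a,ra),(b,rb)) for t in th])
        q=X@T[:3,:3].T+T[:3,3];uv=q@K.T;uv=uv[:,:2]/uv[:,2:]
        cv2.fillConvexPoly(img,cv2.convexHull(((uv+.5)*s).astype(np.float32)).astype(np.int32),255)
    return cv2.resize(img,(640,400),interpolation=cv2.INTER_AREA)/255.
def iou(T,K,n,m,x,y,z0=0):
    r=render(T,K,n,x,y,z0);return np.minimum(r,m).sum()/np.maximum(r,m).sum()
def fit(T,K,n,m,x0,z0=0):
    from scipy.optimize import minimize
    f=lambda p:-iou(T,K,n,m,p[0],p[1],z0)
    r=minimize(f,x0,method='Nelder-Mead',options=dict(initial_simplex=[x0,[x0[0]+.015,x0[1]],[x0[0],x0[1]+.015]],xatol=2e-4,fatol=1e-4))
    return r.x,-r.fun
E
cat > a.py <<'E'
from h import *
G={'dropper_bottle':(.448,.084),'strip_can':(.635,-.002),'specimen_cup':(.678,.16),'wash_bottle':(.554,-.345),'petri_dish':(.45,.253)}
H=[(.61,.335),(.44,-.1),(.57,-.17),(.445,-.285)]
for c in ['scene','side']:
    bot.camera(c);T,K=TK(c)
    for n in N:
        for r in bot.silhouettes(c,n)[:2]:
            m=r['mask'].astype(float)
            if m.sum()<20: continue
            g=onz(c,r['uv'],0.02)[:2]
            x,v=fit(T,K,n,m,list(g)); 
            print(c,n,round(r['confidence'],2),np.round(x,4),'iou',round(v,3))
            if n[0]=='h' and v>.5: print('    ',[(k[7:],round(fit(T,K,k,m,list(x))[1],3)) for k in N[4:8]])
E
python3 a.py
```

```text
scene dropper_bottle 0.95 [0.4483 0.0841] iou 0.866
scene strip_can 0.58 [ 0.6335 -0.0016] iou 0.926
scene strip_can 0.31 [0.4437 0.2384] iou 0.279
scene wash_bottle 0.76 [ 0.5571 -0.3483] iou 0.904
scene wash_bottle 0.33 [0.6099 0.3371] iou 0.364
scene holder_dropper 0.62 [ 0.5681 -0.1533] iou 0.934
     [('dropper', np.float64(0.934)), ('can', np.float64(0.722)), ('cup', np.float64(0.735)), ('wash', np.float64(0.482))]
scene holder_can 0.78 [0.6143 0.3516] iou 0.874
     [('dropper', np.float64(0.844)), ('can', np.float64(0.874)), ('cup', np.float64(0.804)), ('wash', np.float64(0.591))]
scene holder_cup 0.56 [ 0.435  -0.0963] iou 0.908
     [('dropper', np.float64(0.848)), ('can', np.float64(0.862)), ('cup', np.float64(0.908)), ('wash', np.float64(0.599))]
scene holder_wash 0.81 [ 0.4473 -0.2743] iou 0.928
     [('dropper', np.float64(0.547)), ('can', np.float64(0.712)), ('cup', np.float64(0.716)), ('wash', np.float64(0.928))]
scene petri_dish 0.6 [0.686  0.2038] iou 0.461
side dropper_bottle 0.53 [0.4503 0.0783] iou 0.853
side dropper_bottle 0.39 [0.6568 0.176 ] iou 0.628
side str
[... 391 characters left out ...]
0.3462] iou 0.927
     [('dropper', np.float64(0.815)), ('can', np.float64(0.927)), ('cup', np.float64(0.878)), ('wash', np.float64(0.62))]
side holder_can 0.39 [0.4584 0.2557] iou 0.502
     [('dropper', np.float64(0.661)), ('can', np.float64(0.502)), ('cup', np.float64(0.52)), ('wash', np.float64(0.334))]
side holder_cup 0.75 [ 0.4357 -0.0987] iou 0.863
     [('dropper', np.float64(0.909)), ('can', np.float64(0.809)), ('cup', np.float64(0.863)), ('wash', np.float64(0.545))]
side holder_wash 0.93 [ 0.4496 -0.2846] iou 0.872
     [('dropper', np.float64(0.584)), ('can', np.float64(0.774)), ('cup', np.float64(0.718)), ('wash', np.float64(0.873))]
side petri_dish 0.57 [0.4587 0.2617] iou 0.905
```

The fits agree between the cameras to a few mm, and the holder sizes match their names. I'll move over the dropper bottle with the jaws closing along world y.

```bash
python3 -m inch '[241,-373,-30,0,0,0.43,100, 241,-373,-30,0,0,0.43,100, 241,-373,-30,0,0,0.43,100, 241,-373,-30,0,0,0.43,100, 241,-373,-30,0,0,0.43,100, 241,-373,-30,0,0,0.43,100, 241,-373,-30,0,0,0.43,100, 241,-373,-30,0,0,0.43,100]'; python3 -c "
from h import *
print(np.round(bot.get_obs()['joint_pos'],3))"
```

```text
clock: 2.67
eef_pos: [0.383, 0.1839, 0.2319]
tool_rot: [-0.0, 1.0, 0.0, 0.0]
ft_force: [0.9, 0.4, -1.3]
grip_width: 0.0855
grasp_force: 0.0
[ 0.448  0.103 -0.22   1.247  0.     0.447]
```

```bash
python3 -m inch '[66,-102,-10,0,0,0,100, 66,-102,-10,0,0,0,100, 66,-102,-10,0,0,0,100, 66,-102,-10,0,0,0,100, 66,-102,-10,0,0,0,100]'; cat > w.py <<'E'
import sys
from h import *
T,K=TK('wrist');im=bot.camera('wrist');e=bot.get_obs()['eef_pos']
for a in sys.argv[1:]:
    n,x,y,*z=a.split(',');z=float(z[0]) if z else 0
    for r in bot.silhouettes('wrist',n)[:2]:
        m=r['mask'].astype(float)
        if m.sum()<20: continue
        p,v=fit(T,K,n,m,[float(x),float(y)],z)
        print(n,round(r['confidence'],2),np.round(p,4),'iou',round(v,3),'uv',np.round(r['uv']),'d_mm',np.round((p-e[:2])*1e3,1))
import time;f=f'pics/w{int(time.time())}.png';cv2.imwrite(f,im);print(f,np.round(e,4))
E
python3 w.py dropper_bottle,.449,.082 petri_dish,.4587,.26
```

```text
clock: 3.08
eef_pos: [0.4489, 0.0819, 0.2214]
tool_rot: [0.002, 1.0, 0.0, -0.0]
ft_force: [-0.5, 0.8, -0.7]
grip_width: 0.0855
grasp_force: 0.0
dropper_bottle 0.83 [0.4505 0.0821] iou 0.932 uv [319. 184.] d_mm [ 2.3 -0.9]
petri_dish 0.95 [0.4596 0.2639] iou 0.94 uv [462. 185.] d_mm [ 11.4 180.8]
pics/w1796346111.png [0.4482 0.0831 0.2215]
```

```bash
python3 -m inch '[2,0,-80,0,0,0,100, 2,0,-80,0,0,0,100, 2,0,-120,0,0,0,100, 2,0,-145,0,0,0,100, 2,0,-160,0,0,0,100, 2,0,-166,0,0,0,100, 2,0,-166,0,0,0,0, 2,0,-166,0,0,0,0]'; python3 -m inch '[0,0,0,0,0,0,0, 0,0,0,0,0,0,0, 0,0,0,0,0,0,0, 0,0,0,0,0,0,0, 0,0,0,0,0,0,0]'
```

```text
clock: 3.9
eef_pos: [0.4505, 0.0848, 0.0565]
tool_rot: [-0.001, 1.0, 0.0, 0.0]
ft_force: [-0.4, 0.1, 0.3]
grip_width: 0.064
grasp_force: 0.0
clock: 4.32
eef_pos: [0.4516, 0.0839, 0.0574]
tool_rot: [0.0, 1.0, 0.0, 0.002]
ft_force: [-0.4, 0.0, 5.2]
grip_width: 0.0304
grasp_force: 58.9
```

```bash
python3 -m inch '[0,0,8,0,0,0,0, 0,0,25,0,0,0,0, 0,0,60,0,0,0,0, 0,0,60,0,0,0,0]'; python3 - <<'E'
from h import *
T,K=TK('side');im=bot.camera('side')
for r in bot.silhouettes('side','dropper_bottle')[:1]:
    print(r['confidence'],r['uv'],[(z,np.round(fit(T,K,'dropper_bottle',r['mask'].astype(float),[.451,.083],z/1e3),3)) for z in (45,60,70)])
cv2.imwrite('pics/l1.png',cv2.resize(im[120:270,280:440],None,fx=4,fy=4))
E
```

```text
clock: 4.65
eef_pos: [0.454, 0.0843, 0.1216]
tool_rot: [0.0, 1.0, 0.001, 0.005]
ft_force: [1.5, -0.3, -1.1]
grip_width: 0.0305
grasp_force: 59.5Traceback (most recent call last):
  File "<stdin>", line 4, in <module>
    return _wrapfunc(a, 'round', decimals=decimals, out=out)
    return _wrapit(obj, method, *args, **kwds)
    conv = _array_converter(obj)
ValueError: setting an array element with a sequence. The requested array has an inhomogeneous shape after 1 dimensions. The detected shape was (2,) + inhomogeneous part.
```

```bash
python3 -m inch '[50,-237,20,0,0,0,0, 50,-237,20,0,0,0,0, 50,-237,20,0,0,0,0, 50,-237,20,0,0,0,0, 50,-237,20,0,0,0,0, 50,-237,20,0,0,0,0, 50,-237,20,0,0,0,0, 50,-237,20,0,0,0,0]'; python3 w.py holder_dropper,.568,-.154; cp $(ls -t pics/w*|head -1) pics/v1.png
```

```text
clock: 5.42
eef_pos: [0.4996, -0.155, 0.1347]
tool_rot: [0.002, 1.0, 0.0, -0.001]
ft_force: [-0.8, 0.2, -0.6]
grip_width: 0.0305
grasp_force: 59.7
pics/w1796346147.png [ 0.4991 -0.1536  0.1346]
```

View pics/v1.png

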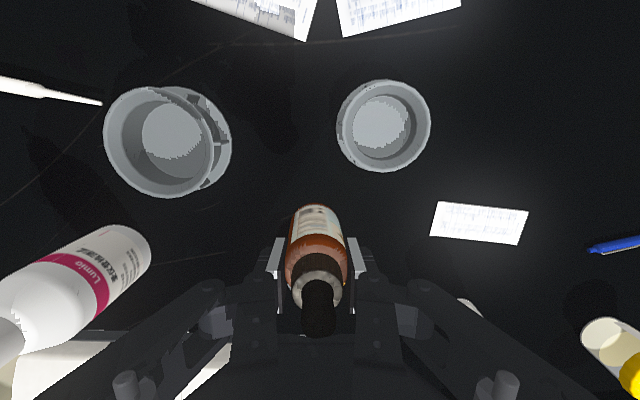

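The wrist view looks outward: image down is +x and image right is +y. The bottle hangs upright in the jaws at about (318,265). The cup holder is at (383,125) and the wash holder at (165,140). The gripper hides the dropper holder, so I'll look from beside it.

```bash
python3 -m inch '[78,80,15,0,0,0,0, 78,80,15,0,0,0,0, 78,80,15,0,0,0,0, 78,80,15,0,0,0,0, 78,80,15,0,0,0,0]'; python3 w.py holder_dropper,.568,-.154 holder_cup,.435,-.098
```

```text
clock: 5.93
eef_pos: [0.5784, -0.0701, 0.1502]
tool_rot: [-0.003, 1.0, 0.0, -0.001]
ft_force: [0.4, -0.1, -0.7]
grip_width: 0.0308
grasp_force: 59.8
holder_dropper 0.81 [ 0.5701 -0.1562] iou 0.947 uv [224. 187.] d_mm [ -7.2 -85. ]
holder_cup 0.89 [ 0.4365 -0.0985] iou 0.975 uv [283.  36.] d_mm [-140.8  -27.4]
pics/w1796346167.png [ 0.5774 -0.0712  0.1499]
```

```bash
python3 -m inch '[-8,-85,0,0,0,0,0, -8,-85,0,0,0,0,0, -8,-85,0,0,0,0,0, -8,-85,-30,0,0,0,0, -8,-85,-50,0,0,0,0, -8,-85,-60,0,0,0,0, -8,-85,-68,0,0,0,0, -8,-85,-68,0,0,0,0]'
```

```text
clock: 6.75
eef_pos: [0.5689, -0.1581, 0.0813]
tool_rot: [0.0, 1.0, 0.0, -0.001]
ft_force: [0.1, -0.0, -1.0]
grip_width: 0.0305
grasp_force: 59.9
```

```bash
python3 -m inch '[0,1,-5,0,0,0,0, 0,1,-10,0,0,0,0, 0,1,-14,0,0,0,0, 0,1,-17,0,0,0,0, 0,1,-17,0,0,0,0]'
```

```text
clock: 7.17
eef_pos: [0.57, -0.1571, 0.0652]
tool_rot: [-0.0, 1.0, 0.0, -0.0]
ft_force: [0.1, -0.0, -1.1]
grip_width: 0.0305
grasp_force: 59.9
```

No contact yet, so it is in the bore. I'll lower the last 2 mm, release and lift.

```bash
python3 -m inch '[0,0,-2,0,0,0,0, 0,0,-2,0,0,0,0]';python3 -m inch '[0,0,0,0,0,0,40, 0,0,0,0,0,0,80, 0,0,0,0,0,0,100, 0,0,0,0,0,0,100, 0,0,0,0,0,0,100, 0,0,0,0,0,0,100]'; python3 -m inch '[0,0,20,0,0,0,100, 0,0,60,0,0,0,100, 0,0,100,0,0,0,100, 0,0,140,0,0,0,100, 0,0,160,0,0,0,100, -60,0,160,0,0,0,100, -60,0,160,0,0,0,100]'; python3 w.py dropper_bottle,.568,-.156,.006 holder_wash,.448,-.28 wash_bottle,.556,-.35 strip_can,.635,0;  cp $(ls -t pics/w*|head -1) pics/v2.png
```

```text
clock: 7.33
eef_pos: [0.5704, -0.1572, 0.0636]
tool_rot: [-0.0, 1.0, 0.0, 0.0]
ft_force: [0.7, -0.1, -1.9]
grip_width: 0.0303
grasp_force: 59.9
clock: 7.83
eef_pos: [0.5703, -0.1573, 0.0638]
tool_rot: [-0.0, 1.0, -0.0, 0.0]
ft_force: [0.2, 0.4, -0.3]
grip_width: 0.0858
grasp_force: 0.0
clock: 8.42
eef_pos: [0.509, -0.1574, 0.2251]
tool_rot: [-0.0, 1.0, -0.0, 0.0]
ft_force: [-1.4, 0.4, -0.1]
grip_width: 0.0851
grasp_force: 0.0
dropper_bottle 0.93 [ 0.5694 -0.1585] iou 0.89 uv [319. 237.] d_mm [64.  -1.4]
holder_wash 0.81 [ 0.449  -0.2758] iou 0.968 uv [211. 127.] d_mm [ -56.4 -118.7]
holder_wash 0.54 [ 0.448 -0.28 ] iou 0.0 uv [318. 212.] d_mm [ -57.4 -122.9]
wash_bottle 0.88 [ 0.5561 -0.3497] iou 0.895 uv [132. 233.] d_mm [  50.7 -192.6]
strip_can 0.58 [ 0.6267 -0.0079] iou 0.222 uv [447. 274.] d_mm [121.3 149.1]
pics/w1796346194.png [ 0.5054 -0.1571  0.2244]
```

View pics/v2.png

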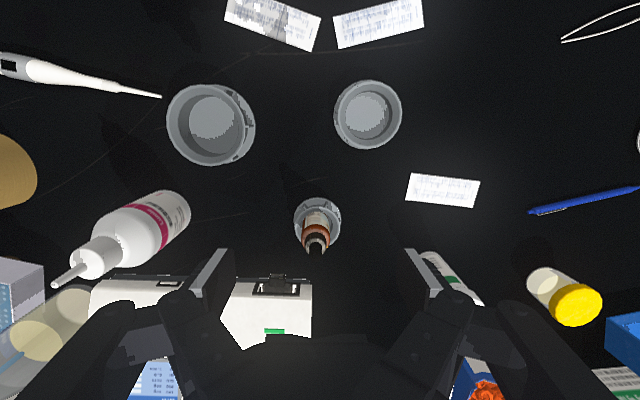

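The dropper is seated in its holder at about (317,225). Next is the wash bottle.

```bash
python3 -m inch '[46,-193,10,0,0,0,100, 46,-193,10,0,0,0,100, 46,-193,10,0,0,0,100, 46,-193,10,0,0,0,100, 46,-193,10,0,0,0,100, 46,-193,10,0,0,0,100]'; python3 -m inch '[0,0,-40,0,0,0,100, 0,0,-70,0,0,0,100, 0,0,-90,0,0,0,100, 0,0,-101,0,0,0,100, 0,0,-101,0,0,0,100]'
```

```text
clock: 9.17
eef_pos: [0.5574, -0.3567, 0.2314]
tool_rot: [0.003, 1.0, -0.001, 0.0]
ft_force: [-1.0, -0.0, -0.6]
grip_width: 0.0857
grasp_force: 0.0
clock: 9.58
eef_pos: [0.5551, -0.3489, 0.1287]
tool_rot: [-0.0, 1.0, 0.002, -0.003]
ft_force: [-0.3, 0.2, -0.4]
grip_width: 0.0852
grasp_force: 0.0
```

```bash
python3 -m inch '[0,0,3,0,0,0,100, 0,0,3,0,0,0,0, 0,0,3,0,0,0,0, 0,0,3,0,0,0,0, 0,0,3,0,0,0,0, 0,0,3,0,0,0,0, 0,0,3,0,0,0,0, 0,0,3,0,0,0,0]'; python3 -m inch '[0,0,5,0,0,0,0, 0,0,15,0,0,0,0, 0,0,35,0,0,0,0, 0,0,70,0,0,0,0, 0,0,70,0,0,0,0, 0,0,70,0,0,0,0]'
```

```text
clock: 10.25
eef_pos: [0.5569, -0.3506, 0.1372]
tool_rot: [-0.0, 1.0, -0.001, 0.001]
ft_force: [0.2, 1.0, 4.3]
grip_width: 0.0274
grasp_force: 59.6
clock: 10.75
eef_pos: [0.5576, -0.3512, 0.2089]
tool_rot: [-0.0, 1.0, -0.002, 0.003]
ft_force: [-0.6, 0.1, -1.5]
grip_width: 0.0275
grasp_force: 59.4
```

```bash
python3 -m inch '[-15,74,10,0,0,0,0, -15,74,10,0,0,0,0, -15,74,10,0,0,0,0, -15,74,10,0,0,0,0]'; python3 w.py holder_wash,.449,-.277 wash_bottle,.541,-.276,.08; cp $(ls -t pics/w*|head -1) pics/v3.png
```

```text
clock: 11.08
eef_pos: [0.5405, -0.2744, 0.2149]
tool_rot: [-0.001, 1.0, 0.0, -0.001]
ft_force: [1.5, -0.7, -1.2]
grip_width: 0.0275
grasp_force: 59.8
holder_wash 0.97 [ 0.4493 -0.2764] iou 0.955 uv [317.  96.] d_mm [-91.6  -0.8]
wash_bottle 0.76 [ 0.5346 -0.275 ] iou 0.834 uv [316. 226.] d_mm [-6.3  0.6]
pics/w1796346235.png [ 0.5409 -0.2756  0.215 ]
```

View pics/v3.png

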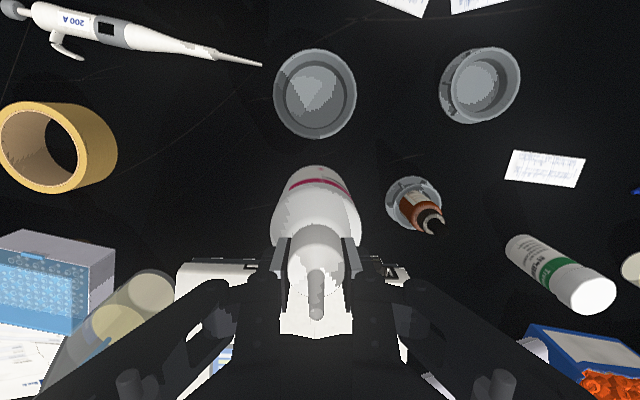

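The bottle hangs vertically: its base edge is at row 165, and about 163 was predicted. The wash holder is directly ahead at (315,93).

```bash
python3 -m inch '[-92,-1,0,0,0,0,0, -92,-1,0,0,0,0,0, -92,-1,0,0,0,0,0, -92,-1,-25,0,0,0,0, -92,-1,-42,0,0,0,0, -92,-1,-50,0,0,0,0, -92,-1,-50,0,0,0,0]'
```

```text
clock: 11.82
eef_pos: [0.4478, -0.2773, 0.1634]
tool_rot: [0.001, 1.0, 0.001, -0.002]
ft_force: [0.4, -0.1, -1.5]
grip_width: 0.0274
grasp_force: 60.0
```

```bash
python3 -m inch '[0,0,-5,0,0,0,0, 0,0,-10,0,0,0,0, 0,0,-15,0,0,0,0, 0,0,-18,0,0,0,0, 0,0,-20,0,0,0,0, 0,0,-20,0,0,0,0]'
```

```text
clock: 12.32
eef_pos: [0.4493, -0.2773, 0.1454]
tool_rot: [-0.0, 1.0, -0.0, -0.0]
ft_force: [-0.4, 0.3, -2.9]
grip_width: 0.0278
grasp_force: 59.9
```

```bash
python3 -m inch '[0,0,-1,0,0,0,0, 0,0,-2,0,0,0,0, 0,0,-2,0,0,0,0]'; python3 -m inch '[0,0,0,0,0,0,40, 0,0,0,0,0,0,80, 0,0,0,0,0,0,100, 0,0,0,0,0,0,100, 0,0,0,0,0,0,100, 0,0,0,0,0,0,100]'; python3 -m inch '[0,0,20,0,0,0,100, 0,0,60,0,0,0,100, 0,0,95,0,0,0,100, 0,0,95,0,0,0,100, 0,80,95,0,0,0,100, 0,80,95,0,0,0,100, 0,80,95,0,0,0,100]'; python3 - <<'E'
from h import *
for c in ['scene','side']:
    T,K=TK(c);im=bot.camera(c)
    cv2.imwrite(f'pics/{c}1.png',im)
    for n,x0 in [('wash_bottle',(.449,-.277)),('dropper_bottle',(.57,-.157))]:
        r=bot.silhouettes(c,n)
        if r:
            for z in (.006,.014):
                p,v=fit(T,K,n,r[0]['mask'].astype(float),list(x0),z);print(c,n,z,np.round(p,4),round(v,3))
a=cv2.imread('pics/scene1.png')[190:320,300:460];cv2.imwrite('pics/v4.png',cv2.resize(a,None,fx=4,fy=4,interpolation=2))
E
```

```text
clock: 12.57
eef_pos: [0.4493, -0.2773, 0.1438]
tool_rot: [-0.0, 1.0, -0.0, 0.0]
ft_force: [-0.0, 0.3, -1.9]
grip_width: 0.0275
grasp_force: 59.9
clock: 13.07
eef_pos: [0.4494, -0.2774, 0.1439]
tool_rot: [-0.0, 1.0, -0.0, 0.0]
ft_force: [0.0, -0.7, 0.3]
grip_width: 0.0856
grasp_force: 0.0
clock: 13.65
eef_pos: [0.4487, -0.1925, 0.2389]
tool_rot: [-0.003, 1.0, 0.002, -0.0]
ft_force: [-0.6, -0.5, 0.2]
grip_width: 0.0854
grasp_force: 0.0
scene wash_bottle 0.006 [ 0.449 -0.277] 0.0
scene wash_bottle 0.014 [ 0.449 -0.277] 0.0
scene dropper_bottle 0.006 [ 0.5737 -0.1506] 0.475
scene dropper_bottle 0.014 [ 0.5825 -0.1446] 0.482
side wash_bottle 0.006 [ 0.4579 -0.3508] 0.783
side wash_bottle 0.014 [ 0.4553 -0.3285] 0.771
side dropper_bottle 0.006 [ 0.5744 -0.184 ] 0.758
side dropper_bottle 0.014 [ 0.568  -0.1574] 0.748
```

View pics/v4.png

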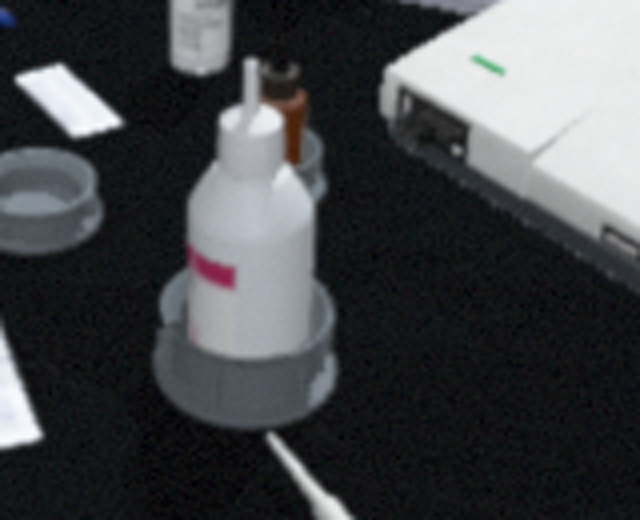

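The wash bottle stands upright in its well. Next is the specimen cup.

```bash
python3 -m inch '[170,330,-10,0,0,0,100, 170,330,-10,0,0,0,100, 170,330,-10,0,0,0,100, 170,330,-10,0,0,0,100, 170,330,-10,0,0,0,100, 170,330,-10,0,0,0,100, 170,330,-10,0,0,0,100, 170,330,-10,0,0,0,100]'; python3 -m inch '[20,40,0,0,0,0,100, 20,40,0,0,0,0,100, 20,40,0,0,0,0,100]';python3 w.py specimen_cup,.67,.165 holder_can,.617,.348; cp $(ls -t pics/w*|head -1) pics/v5.png
```

```text
clock: 14.62
eef_pos: [0.603, 0.0997, 0.2293]
tool_rot: [0.001, 1.0, -0.0, 0.0]
ft_force: [1.9, -1.7, 0.4]
grip_width: 0.0851
grasp_force: 0.0
clock: 14.87
eef_pos: [0.6228, 0.1405, 0.2279]
tool_rot: [-0.001, 1.0, -0.0, -0.001]
ft_force: [0.8, -0.7, -0.2]
grip_width: 0.0855
grasp_force: 0.0
specimen_cup 0.83 [0.6629 0.1653] iou 0.92 uv [339. 218.] d_mm [40.7 26.4]
holder_can 0.75 [0.6199 0.3468] iou 0.951 uv [486. 174.] d_mm [ -2.3 208. ]
holder_can 0.68 [0.617 0.348] iou 0.0 uv [ 74. 133.] d_mm [ -5.2 209.2]
pics/w1796346276.png [0.6222 0.1388 0.2284]
```

View pics/v5.png

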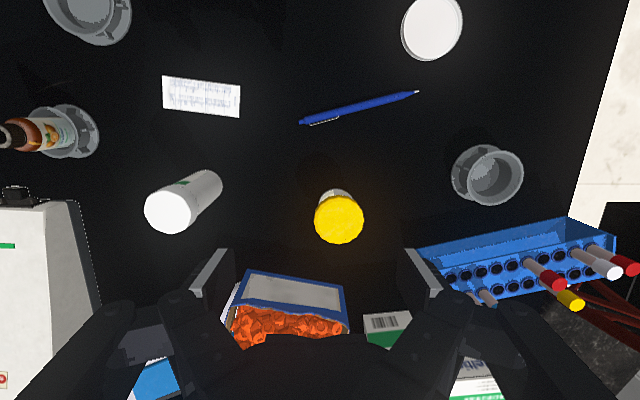

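The cup is at (338,217), the can at (183,203), the can holder at (490,178) and the tube rack behind it from about (420,270) to (615,235). The cup approach is clear.

```bash
python3 -m inch '[40,27,-20,0,0,0,100, 40,27,-40,0,0,0,100, 40,27,-80,0,0,0,100, 40,27,-115,0,0,0,100, 40,27,-145,0,0,0,100, 40,27,-165,0,0,0,100, 40,27,-170,0,0,0,100, 40,27,-170,0,0,0,100]'
```

```text
clock: 15.68
eef_pos: [0.6604, 0.1636, 0.0581]
tool_rot: [0.001, 1.0, -0.001, -0.002]
ft_force: [-0.8, -0.7, 0.6]
grip_width: 0.0854
grasp_force: 0.0
```

```bash
python3 -m inch '[0,0,0,0,0,0,0, 0,0,0,0,0,0,0, 0,0,0,0,0,0,0, 0,0,0,0,0,0,0, 0,0,0,0,0,0,0, 0,0,0,0,0,0,0]'
```

```text
clock: 16.18
eef_pos: [0.6642, 0.1662, 0.0634]
tool_rot: [-0.0, 1.0, 0.0, 0.003]
ft_force: [0.9, -0.5, 7.2]
grip_width: 0.053
grasp_force: 63.3
```

```bash
python3 -m inch '[0,0,8,0,0,0,0, 0,0,25,0,0,0,0, 0,0,60,0,0,0,0, 0,0,100,0,0,0,0, 0,0,100,0,0,0,0, 0,0,100,0,0,0,0]'; python3 - <<'E'
from h import *
for c in ['scene','side']:
    T,K=TK(c);bot.camera(c);r=bot.silhouettes(c,'specimen_cup')
    if r:
        print(r[0]['confidence'],[(z,)+tuple(np.round(p,4))+(round(v,3),) for z in (.09,.1,.11) for p,v in [fit(T,K,'specimen_cup',r[0]['mask'].astype(float),[.663,.166],z)]])
E
```

```text
clock: 16.68
eef_pos: [0.6641, 0.1667, 0.1648]
tool_rot: [-0.0, 1.0, 0.001, 0.004]
ft_force: [-0.2, 0.4, -1.9]
grip_width: 0.0533
grasp_force: 63.1
0.68 [(0.09, np.float64(0.6816), np.float64(0.1972), np.float64(0.732)), (0.1, np.float64(0.6655), np.float64(0.1752), np.float64(0.704)), (0.11, np.float64(0.6495), np.float64(0.1512), np.float64(0.673))]
0.92 [(0.09, np.float64(0.6645), np.float64(0.149), np.float64(0.708)), (0.1, np.float64(0.6557), np.float64(0.1734), np.float64(0.686)), (0.11, np.float64(0.6474), np.float64(0.1979), np.float64(0.662))]
```

```bash
python3 -m inch '[-227,-265,0,0,0,0,0, -227,-265,0,0,0,0,0, -227,-265,0,0,0,0,0, -227,-265,0,0,0,0,0, -227,-265,0,0,0,0,0, -227,-265,0,0,0,0,0, -227,-265,0,0,0,0,0, -227,-265,0,0,0,0,0]'; python3 -m inch '[0,0,0,0,0,0,0, 0,0,0,0,0,0,0]'
```

```text
clock: 17.55
eef_pos: [0.4423, -0.0881, 0.1583]
tool_rot: [-0.0, 1.0, 0.0, -0.002]
ft_force: [1.0, -0.5, -0.3]
grip_width: 0.0533
grasp_force: 63.1
clock: 17.72
eef_pos: [0.4426, -0.0885, 0.1587]
tool_rot: [0.002, 1.0, 0.0, -0.001]
ft_force: [0.2, -0.4, -0.8]
grip_width: 0.0529
grasp_force: 63.2
```

```bash
python3 -m inch '[-6,-10,0,0,0,0,0, -6,-10,-30,0,0,0,0, -6,-10,-60,0,0,0,0, -6,-10,-75,0,0,0,0, -6,-10,-80,0,0,0,0, -6,-10,-84,0,0,0,0, -6,-10,-84,0,0,0,0]'
```

```text
clock: 18.3
eef_pos: [0.4394, -0.0968, 0.0753]
tool_rot: [-0.001, 1.0, 0.0, -0.0]
ft_force: [-0.4, 0.1, -1.8]
grip_width: 0.0534
grasp_force: 63.2
```

```bash
python3 -m inch '[0,0,-3,0,0,0,0, 0,0,-6,0,0,0,0, 0,0,-8,0,0,0,0, 0,0,-8,0,0,0,0]'
```

```text
clock: 18.63
eef_pos: [0.44, -0.0974, 0.0694]
tool_rot: [-0.0, 1.0, -0.0, 0.001]
ft_force: [-2.3, 0.6, 9.0]
grip_width: 0.0532
grasp_force: 64.0
```

```bash
python3 -m inch '[-2,0,1,0,0,0,0, -3,-1,0,0,0,0,0, -3,-1,0,0,0,0,0]'; python3 -m inch '[0,0,-1,0,0,0,0, 0,0,-1,0,0,0,0]'
```

```text
clock: 18.88
eef_pos: [0.4374, -0.0979, 0.0694]
tool_rot: [-0.0, 1.0, 0.001, 0.002]
ft_force: [-0.9, 2.1, 9.1]
grip_width: 0.0531
grasp_force: 64.1
clock: 19.05
eef_pos: [0.4376, -0.0979, 0.0693]
tool_rot: [-0.0, 1.0, 0.0, 0.002]
ft_force: [-2.7, 2.6, 17.7]
grip_width: 0.0533
grasp_force: 64.9
```

It is firmly on the floor: the offset of 63 mm matches the grasp. I'll release and check.

```bash
python3 -m inch '[0,0,1,0,0,0,0, 0,0,1,0,0,0,40, 0,0,1,0,0,0,100, 0,0,1,0,0,0,100, 0,0,1,0,0,0,100, 0,0,1,0,0,0,100, 0,0,1,0,0,0,100]'; python3 -m inch '[0,0,20,0,0,0,100, 0,0,60,0,0,0,100, 0,0,100,0,0,0,100, 0,0,150,0,0,0,100, 0,0,150,0,0,0,100, 0,0,150,0,0,0,100]'; python3 w.py specimen_cup,.437,-.098,.006 strip_can,.635,0; cp $(ls -t pics/w*|head -1) pics/v6.png
```

```text
clock: 19.63
eef_pos: [0.4358, -0.0983, 0.0675]
tool_rot: [-0.0, 1.0, 0.0, -0.0]
ft_force: [0.4, 0.2, 0.9]
grip_width: 0.0854
grasp_force: 0.0
clock: 20.13
eef_pos: [0.4385, -0.0988, 0.2213]
tool_rot: [-0.0, 1.0, -0.001, 0.004]
ft_force: [0.5, -1.5, -0.1]
grip_width: 0.0853
grasp_force: 0.0
specimen_cup 0.78 [ 0.4371 -0.0984] iou 0.914 uv [314. 185.] d_mm [0.2 0.1]
strip_can 0.87 [ 0.5911 -0.0182] iou 0.456 uv [385. 323.] d_mm [154.1  80.2]
pics/w1796346343.png [ 0.4369 -0.0985  0.2188]
```

View pics/v6.png

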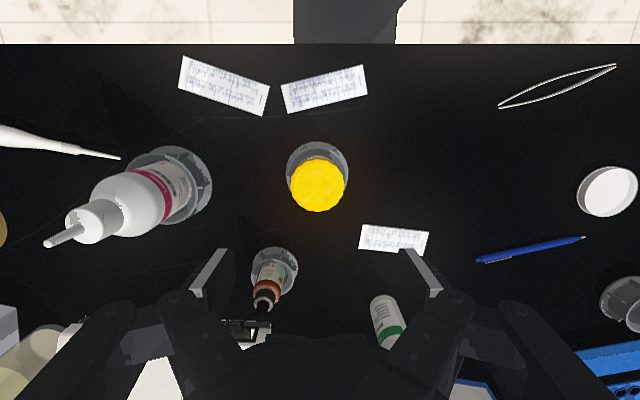

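The cup stands centred in its holder at about (317,180). Next is the strip canister.

```bash
python3 -m inch '[153,98,0,0,0,0,100, 153,98,0,0,0,0,100, 153,98,0,0,0,0,100, 153,98,0,0,0,0,100, 153,98,0,0,0,0,100, 153,98,0,0,0,0,100]'; python3 w.py strip_can,.635,0
```

```text
clock: 20.78
eef_pos: [0.5904, 0.0022, 0.2135]
tool_rot: [-0.002, 1.0, 0.0, -0.002]
ft_force: [0.6, -1.4, -0.6]
grip_width: 0.0851
grasp_force: 0.0
strip_can 0.57 [ 0.6365 -0.0007] iou 0.949 uv [314. 242.] d_mm [48.  -1.6]
pics/w1796346354.png [0.5885 0.0009 0.2139]
```

```bash
python3 -m inch '[47,-1,-5,0,0,0,100, 47,-1,-40,0,0,0,100, 47,-1,-80,0,0,0,100, 47,-1,-115,0,0,0,100, 47,-1,-138,0,0,0,100, 47,-1,-147,0,0,0,100, 47,-1,-147,0,0,0,100]'
```

```text
clock: 21.47
eef_pos: [0.6323, -0.0023, 0.0674]
tool_rot: [0.001, 1.0, -0.0, -0.004]
ft_force: [-0.3, -0.3, 0.5]
grip_width: 0.0857
grasp_force: 0.0
```

```bash
python3 -m inch '[0,0,0,0,0,0,0, 0,0,0,0,0,0,0, 0,0,0,0,0,0,0, 0,0,0,0,0,0,0, 0,0,0,0,0,0,0, 0,0,0,0,0,0,0, 0,0,0,0,0,0,0]'; python3 -m inch '[0,0,8,0,0,0,0, 0,0,25,0,0,0,0, 0,0,60,0,0,0,0, 0,0,90,0,0,0,0, 0,0,90,0,0,0,0, 0,0,90,0,0,0,0]'
```

```text
clock: 22.05
eef_pos: [0.6377, -0.0013, 0.0736]
tool_rot: [-0.0, 1.0, -0.0, 0.002]
ft_force: [-0.8, 0.1, 6.0]
grip_width: 0.042
grasp_force: 59.6
clock: 22.55
eef_pos: [0.6378, -0.0011, 0.1643]
tool_rot: [-0.0, 1.0, 0.0, 0.003]
ft_force: [-0.2, 0.1, -0.8]
grip_width: 0.0421
grasp_force: 60.7
```

The width of 42 mm suggests the pads are holding the cap rim, so I'll check how it hangs.

```bash
python3 - <<'E'
from h import *
a=bot.camera('side')[130:250,230:350];b=bot.camera('scene')[130:250,310:430]
cv2.imwrite('pics/v7.png',np.hstack([cv2.resize(i,(395,395),interpolation=2) for i in (a,b)]))
E
```

```text
(no output)
```

View pics/v7.png

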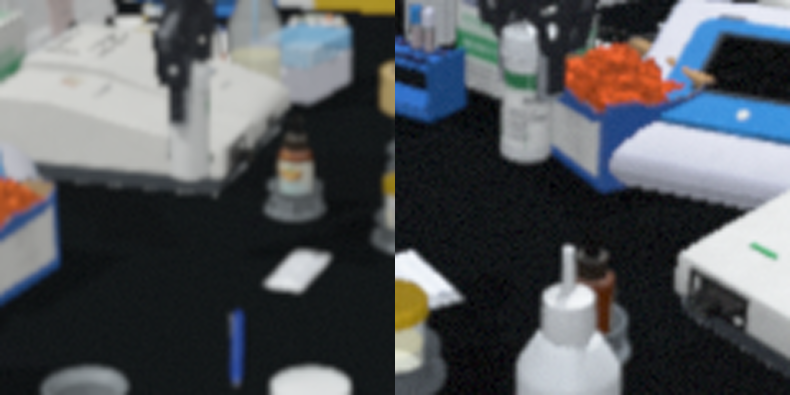

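It hangs upright. I'll carry it beside its holder and measure.

```bash
python3 -m inch '[-23,257,0,0,0,0,0, -23,257,0,0,0,0,0, -23,257,0,0,0,0,0, -23,257,0,0,0,0,0, -23,257,0,0,0,0,0, -23,257,0,0,0,0,0, -23,257,0,0,0,0,0, -23,257,0,0,0,0,0]'; python3 w.py holder_can,.619,.347 strip_can,.613,.256,.09; cp $(ls -t pics/w*|head -1) pics/v8.png
```

```text
clock: 23.32
eef_pos: [0.611, 0.2592, 0.1584]
tool_rot: [-0.003, 1.0, -0.0, -0.002]
ft_force: [-0.7, 0.2, -0.4]
grip_width: 0.0425
grasp_force: 60.8
holder_can 0.6 [0.6197 0.3467] iou 0.951 uv [403. 203.] d_mm [ 8.1 89.8]
strip_can 0.95 [0.6015 0.2587] iou 0.761 uv [317. 280.] d_mm [-10.1   1.9]
pics/w1796346406.png [0.6116 0.2569 0.1586]
```

View pics/v8.png

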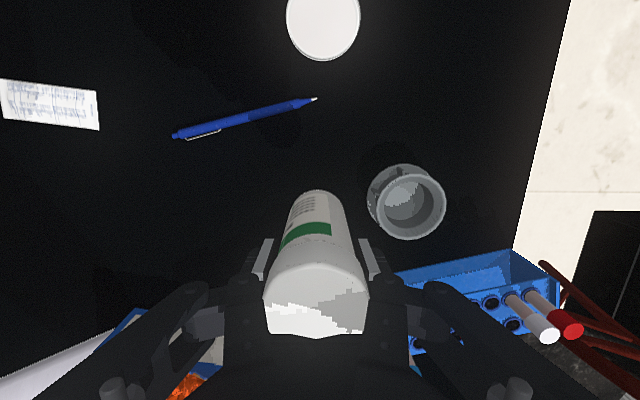

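The holder is at (405,202) and the can bottom at (318,195), about 2 mm toward the robot from the TCP. I'll move over and lower in stages.

```bash
python3 -m inch '[10,88,0,0,0,0,0, 10,88,0,0,0,0,0, 10,88,0,0,0,0,0, 10,88,-20,0,0,0,0, 10,88,-40,0,0,0,0, 10,88,-52,0,0,0,0, 10,88,-58,0,0,0,0, 10,88,-58,0,0,0,0]'
```

```text
clock: 24.13
eef_pos: [0.6231, 0.342, 0.1015]
tool_rot: [0.001, 1.0, 0.0, -0.001]
ft_force: [-0.2, 1.6, -1.9]
grip_width: 0.0423
grasp_force: 61.2
```

```bash
python3 -m inch '[0,1,-3,0,0,0,0, 0,1,-6,0,0,0,0, 0,1,-9,0,0,0,0, 0,1,-9,0,0,0,0]'
```

```text
clock: 24.47
eef_pos: [0.6229, 0.3441, 0.0932]
tool_rot: [0.0, 1.0, -0.0, -0.0]
ft_force: [-0.1, 1.0, -0.4]
grip_width: 0.0417
grasp_force: 61.6
```

```bash
python3 -m inch '[0,1,-4,0,0,0,0, 0,1,-8,0,0,0,0, 0,1,-11,0,0,0,0, 0,1,-11,0,0,0,0]'
```

```text
clock: 24.8
eef_pos: [0.6223, 0.3453, 0.0812]
tool_rot: [-0.0, 1.0, -0.001, -0.001]
ft_force: [-0.6, -0.9, -0.0]
grip_width: 0.0421
grasp_force: 61.7
```

```bash
python3 -m inch '[0,0,-1,0,0,0,0, 0,0,-2,0,0,0,0, 0,0,-2,0,0,0,0]'; python3 -m inch '[0,0,-1,0,0,0,0, 0,0,-1,0,0,0,0]'
```

```text
clock: 25.05
eef_pos: [0.623, 0.3457, 0.0806]
tool_rot: [-0.0, 1.0, -0.0, -0.0]
ft_force: [0.3, 0.8, -1.4]
grip_width: 0.0422
grasp_force: 61.7
clock: 25.22
eef_pos: [0.6231, 0.3459, 0.0799]
tool_rot: [-0.0, 1.0, 0.0, 0.0]
ft_force: [-0.3, -0.2, -0.7]
grip_width: 0.0423
grasp_force: 61.6
```

```bash
python3 -m inch '[0,0,-1,0,0,0,0, 0,0,-2,0,0,0,0, 0,0,-2,0,0,0,0]'; python3 -m inch '[0,0,-1,0,0,0,0, 0,0,-1,0,0,0,0]'
```

```text
clock: 25.47
eef_pos: [0.6239, 0.346, 0.0798]
tool_rot: [-0.0, 1.0, 0.0, 0.001]
ft_force: [-1.6, -0.5, 5.1]
grip_width: 0.0419
grasp_force: 61.5
clock: 25.63
eef_pos: [0.6242, 0.3461, 0.0798]
tool_rot: [0.0, 1.0, 0.001, 0.002]
ft_force: [-1.8, -1.2, 9.6]
grip_width: 0.042
grasp_force: 61.4
```

It has bottomed at 0.0798, and the grasp height plus 6 mm is 0.0796. I'll release, lift away and inspect everything.

```bash
python3 -m inch '[0,0,1,0,0,0,0, 0,0,1,0,0,0,40, 0,0,1,0,0,0,100, 0,0,1,0,0,0,100, 0,0,1,0,0,0,100, 0,0,1,0,0,0,100, 0,0,1,0,0,0,100]'; python3 -m inch '[0,0,20,0,0,0,100, 0,0,60,0,0,0,100, 0,0,100,0,0,0,100, 0,0,140,0,0,0,100, -60,0,140,0,0,0,100, -60,0,140,0,0,0,100, -60,0,140,0,0,0,100]'; python3 w.py strip_can,.62,.347,.006 petri_dish,.4596,.2639; cp $(ls -t pics/w*|head -1) pics/v9.png; python3 - <<'E'
from h import *
a=bot.camera('side')[140:300,210:410]
cv2.imwrite('pics/v10.png',cv2.resize(a,None,fx=4,fy=3.75 and 4,interpolation=2)[:600])
E
```

```text
clock: 26.22
eef_pos: [0.6228, 0.3457, 0.0771]
tool_rot: [-0.0, 1.0, -0.0, -0.0]
ft_force: [-0.7, 0.0, -0.5]
grip_width: 0.0854
grasp_force: 0.0
clock: 26.8
eef_pos: [0.56, 0.3463, 0.2189]
tool_rot: [-0.001, 1.0, 0.0, -0.001]
ft_force: [-1.0, 0.1, -1.0]
grip_width: 0.0858
grasp_force: 0.0
strip_can 0.97 [0.6206 0.347 ] iou 0.945 uv [317. 251.] d_mm [59.2  0.9]
petri_dish 0.6 [0.4595 0.2631] iou 0.975 uv [237.  91.] d_mm [-101.9  -83. ]
pics/w1796346457.png [0.5614 0.3461 0.2182]
```

View pics/v9.png

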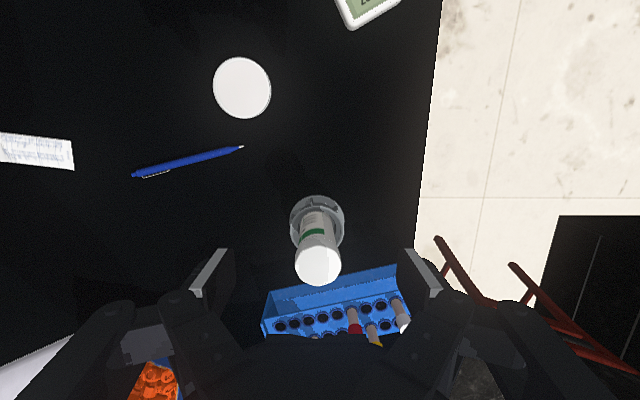

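View pics/v10.png

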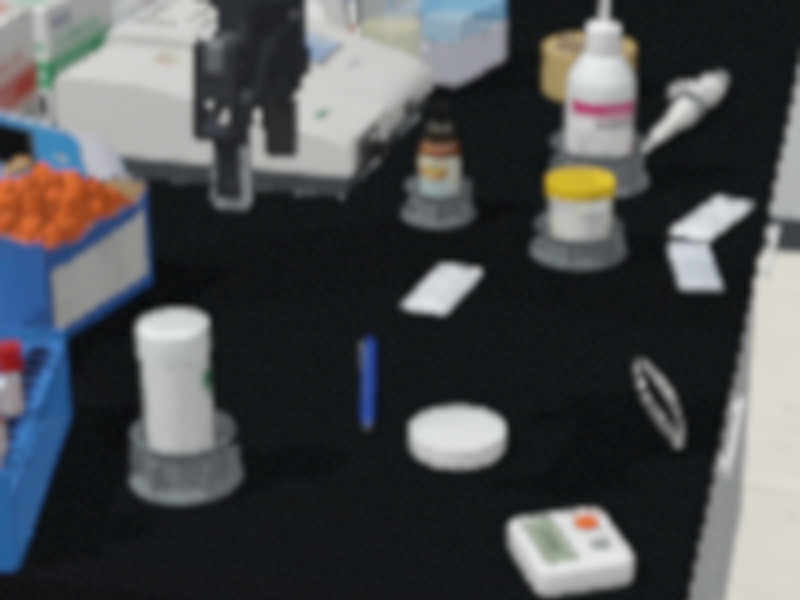

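All four stand upright in their wells (can at about (175,380), dropper (440,155), cup (580,210) and wash bottle (600,100) in the side crop). The petri dish has not moved and the arm is clear of everything.

```bash
python3 -c "
from h import *
print(bot.job_done())"
```

```text
the job is handed in; nothing more can be done
None
```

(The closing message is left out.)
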